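Change the lap on the bench hone

ROBOT

A 6-joint arm with a two-finger parallel gripper is mounted at the origin on a cart in front of the work surface, level with it; the furniture and walls round the work are solid. World frame = base frame: x ahead of the robot, y to its left, z up, the work surface at z = 0. Lengths are in m, angles in rad, forces in N, time in s.
With the tool pointing down it reaches from about 0.375 to 0.75 m from the base axis. Payload 9 kg.
Tool frame: the origin (TCP) lies at the very end of the fingers, on their centre line; the grasp point (between the pads) lies 19 mm behind it; z points along the fingers, y is the line along which they close (so a half turn about z gives the same grasp; the last joint's range is limited). The gripper opens to 85 mm and grips with 20 to 120 N. Pads are 22 mm wide; open, the fingers measure 114 mm over their backs; the gripper's body (76 mm by 85 mm) begins 54 mm behind the grasp point. The pads swing forward as they close: fully open they stand 13 mm farther back than shut.
Start: joints at [0.978, 0.104, 0.097, 1.564, 0, 1.353], TCP at [0.22, 0.558, 0.198] pointing down, gripper open.
Joint ranges: [-2.99, 2.99], [-0.84, 1.86], [-1.1, 1.16], [-1.84, 2.11], [-1.51, 1.56], [-3.14, 3.14]. Speed limits (rad/s): [2.22, 2.22, 2.57, 3.14, 3.14, 3.14].

INTERFACE

Orientations are given as a unit quaternion [w, x, y, z].
In Python, from station import sense, snapshot, env, cut_out gives the robot as it stands.
- The arm moves only by the tool step_arm, never from a script. Its arguments are lists of equal length, an entry for each row: "delta_pos": the shift along the tool's x, y, z scaled (see below), a list of three; "turn": the turn, a rotation vector about the tool's x, y, z scaled (see below), a list of three; "jaw": the gripper's target within -1 to 1 (fully open at 1, half-way at 0, shut at -1). In form: {"delta_pos": [[dx, dy, dz], ...], "turn": [[ax, ay, az], ...], "jaw": [jaw, ...]}. A call has 1 to 12 rows; each row shifts and turns the commanded pose from where the row before left it, along the tool's axes as they then stand; what a row does not reach is not made up. The controller multiplies each number of a shift by 200 mm and each number of a turn by 2 pi rad. A row lasts 1/10 s, in which the tool goes at most 50 mm and 8.59 degrees, less where a joint would pass 70% of its speed; a pose out of reach is approached as far as the arm can. A call with a number of a shift or a turn outside -1 to 1 is refused whole. A call with a gripper value outside its range is refused whole. The fingers move at their own pace and stop on an object; the grip force is fixed at half the most. Time passes only in rows, so rows that do not move let the fingers close. It gives the time, the measured TCP pose, the force, the opening and the grip force at its end, in the units of the state.
- sense(): the state, without advancing time (a new reading comes with each control period).
- snapshot(name): name is "scene" or "top" or "wrist"; returns a dict with "pixels" (420x560x3 uint8, blue, green, red), "K" (3x3 intrinsics, pixels), "extrinsics" (4x4, takes a point from camera to world coordinates); the wrist camera has in their place "hand_eye" (4x4, takes a point from camera to tool coordinates, whose origin is the TCP and whose axes are the flange's). Camera axes: x right, y down, z forward; pixel columns grow to the right and rows downward; lengths in m; the calibration is good to about 2 mm. A picture is of the moment at which its call begins: read the wrist's pose just before it. There is no depth.
- env.hand_in(): hands the job in; it is judged then, once.
Trained networks look in a picture, given as the dict that the camera call returned (one of the last four; its "shot" number tells which), for a name from the list of things; names that differ only in an ending like _2 or _b are one class to them, and where a whole thing is asked for, a point or a joint stands for the part that bears it (a point fixed in the world has none). Each returns a list of dicts, best first, with "confidence" (0 to 1); they miss things now and then, are a little off and sometimes report something else, mostly with a low value. They report only what shows in the picture. A call takes as long as a camera call. They do not tell look-alikes from the thing itself.
- cut_out(picture, thing): "mask" (420x560 bool, what is visible of it) and "box" ([left, top, width, height] in pixels, round what is visible of it).
The state is a dict: "time": time; "joints": joint angles; "joint_vel": joint speeds; "joint_torque": joint torques, N m; "position": TCP position; "orientation": TCP orientation; "contact_force": force on the tool from outside, world axes, zero at the start; "ft_torque": the same for the moment, N m; "grip_width": finger opening in m; "grasp_force": force on a finger pad.
Only numpy, scipy, OpenCV 4.12 (cv2) and the standard library are available. Lean on these libraries where they do the work, as an engineer would, in place of code of your own. Each camera call takes 0.05 s, during which the arm holds its last target. There are 200 camera calls.

TASK

Fit the diamond lap to the bench hone: lower it over the spindle, turn it gently on the stud tips until its three holes find the three drive studs, and let it down flush on the platen without ever forcing it. Then slide the slotted washer fully home under the head of the spindle so that the lap cannot climb off, let go, and leave the other things on the bench where they lie.

Things in the scene. Friction and masses are not known exactly. Their poses are not given: they have to be found in the camera images.
- hone: The bench hone, a fixed grey housing 150 x 140 mm, origin at the centre of its underside, x from its front panel to its back. On top a 90 mm steel platen, its spindle and three drive studs turn together, stiffly (0.6 N m); their angle is not reported: find it by feel or eye. A thin post, 28 mm higher than the platen, stands 62 mm behind and 56 mm right (-y) of the spindle.
- spindle_seat (a point): Spindle axis at the platen's upper face (80 mm above the bench), where the lap's underside comes to rest; z up, yaw as the housing. Above it: an 18 mm thick pilot up to 31 mm, a 9 mm neck from 31 to 41 mm, an 18 mm head with a coned top from 41 to 52 mm. The studs are 8 mm thick with coned tips, 7 mm high, 120 degrees apart on a 31 mm radius.
- lap: The lap: a loose aluminium disc, 100 mm across, 8 mm thick, a dark grit ring round its upper face and a 44 mm knurled hub that rises to 32 mm above the underside. A 20 mm bore runs right through; three 12 mm through holes stand 120 degrees apart on a 31 mm radius, the first on its x axis. Origin: centre of the underside; z up; about 0.28 kg.
- lap_hub (a point): Centre of the lap's knurled hub, 20 mm above its underside: the place to grip it (44 mm wide, any direction; the disc's upper face is 12 mm below this point).
- washer: The slotted washer: a loose C-shaped steel washer, 46 mm across, 6 mm thick, with a 12 mm wide slot that opens to -x and an upright finger tab at +x; about 0.08 kg. Origin on the underside at the centre of the slot's round closed end, z up. It goes in sideways, slot first, from any side, between the hub's top (32 mm above the platen) and the spindle's head (41 mm).
- washer_eye (a point): Centre of the round closed end of the washer's slot, on its underside; it comes to the spindle axis when the washer is home (the 9 mm neck in the 12 mm slot leaves it up to 1.5 mm either way).
- washer_tab (a point): Middle of the washer's upright tab, 28 mm along +x from the slot's eye and 22 mm above the washer's underside. The tab is 14 mm along x, 10 mm along y (pinch it along y) and 38 mm high from the underside.
- loupe: A black loupe with a grey plate lying on the bench, a bystander; origin at the centre of its underside.
- pliers: Yellow-handled pliers lying on the bench, a bystander; origin at the centre of the underside.
- round_tin: A round tin, 72 mm wide and 49 mm high, a bystander; origin at the centre of its underside.
There are look-alikes about, which are no part of the job. Leave any brown, purple or red look-alike of the washer alone.

How it is judged:
On the way:
1. the lap lies flush on the platen, its holes over the three studs (z of lap in the frame of spindle_seat below 0.002 m and horizontal distance between lap and spindle_seat below 0.003 m and angle between lap's own z axis and vertical below 0.05 rad), for 0.2 s.
At the end, for the whole second after the job is handed in: The lap lies flush on the platen over its studs (underside within 2 mm, centred within 3 mm, tilt under 0.05 rad); the washer lies on its hub under the spindle head, eye within 5 mm of the axis, tilt under 0.12 rad; both at rest (all of step 1 and z of lap in the frame of spindle_seat above -0.002 m and horizontal distance between washer_eye and spindle_seat below 0.005 m and z of washer_eye in the frame of spindle_seat between 0.029 and 0.037 m and angle between washer's own z axis and vertical below 0.12 rad and linear speed of each of lap, washer below 0.02 m/s); the robot touches nothing.
It fails at once if the lap is forced: it presses on the hone with more than 60 N (contact force between lap and hone above 60 N).
It fails at once if the washer is forced: it presses on the hone with more than 60 N (contact force between washer and hone above 60 N).
It fails at once if a bystander (loupe, pliers or tin) is shifted by more than 30 mm (distance of any of loupe, pliers, round_tin from where it was at the start of the episode above 0.03 m).
It also fails if it takes over 72 s, if anything falls off the work surface, if the arm or the gripper's body presses on something with over 40 N, if the wrist force passes 120 N, or if a joint passes its speed limit or range.

## Working session

There is one attempt and no reset: what is moved stays moved. The work goes in short steps, Python scripts to look and compute and a tool call to move; the robot and the scene stay as the last step left them, time stands still between calls to the robot, and variables do not carry over. Pictures are saved under pics/ and viewed, at most 10 in all, crops included, and the job is handed in when it is done.

Besides the shell and the picture viewer there is one more tool, called after "Call:" in YAML: its name, and indented under it one key for each argument. step_arm: Moves the arm, as the interface text tells. Shifts and turns lie within -1 to 1; 1 stands for 200 mm of shift or 2 pi rad of turn. Its arguments: {"type":"object","properties":{"delta_pos":{"type":"array","items":{"type":"array","items":{"type":"number","minimum":-1,"maximum":1}}},"turn":{"type":"array","items":{"type":"array","items":{"type":"number","minimum":-1,"maximum":1}}},"jaw":{"type":"array","items":{"type":"number"}}},"required":["delta_pos","turn","jaw"]}

```bash
ls; mkdir -p pics; cat > h.py <<'E'
import numpy as np, cv2, json
from station import sense, snapshot, env, cut_out
from scipy.spatial.transform import Rotation as R
def Rq(q): return R.from_quat([q[1],q[2],q[3],q[0]])
def T_tool(s):
    T=np.eye(4);T[:3,:3]=Rq(s['orientation']).as_matrix();T[:3,3]=s['position'];return T
def cam(name):
    s=sense();p=snapshot(name)
    p['T']=np.array(p['extrinsics']) if name!='wrist' else T_tool(s)@np.array(p['hand_eye'])
    return p
def ray(p,u,v,z):
    d=p['T'][:3,:3]@np.linalg.inv(p['K'])@np.array([u,v,1.]);o=p['T'][:3,3]
    return o+d*(z-o[2])/d[2]
def proj(p,X):
    T=np.linalg.inv(p['T']);c=T[:3,:3]@np.array(X)+T[:3,3];q=np.array(p['K'])@c;return q[:2]/q[2]
E
python3 - <<'E'
from h import *
s=sense();print({k:np.round(v,3) for k,v in s.items()})
ims=[]
for n in ['scene','top']:
    p=cam(n);cv2.imwrite(f'pics/{n}0.png',p['pixels'])
    print(n,np.round(p['K'],1).tolist(),np.round(p['T'],3).tolist())
    for t in ['hone','lap','washer','loupe','pliers','round_tin']:
        print(t,[(round(d['confidence'],2),d['box']) for d in cut_out(p,t)])
p=cam('wrist');print(np.round(p['hand_eye'],4).tolist());print(p['K'])
E
```

```text
pics
{'time': np.float64(0.0), 'joints': array([0.978, 0.105, 0.096, 1.564, 0.   , 1.353]), 'joint_vel': array([ 0.   ,  0.001, -0.   , -0.001,  0.002,  0.001]), 'joint_torque': array([ 0.0000e+00, -5.5693e+01,  5.0365e+01,  1.7000e-02, -0.0000e+00,
       -0.0000e+00]), 'position': array([0.219, 0.558, 0.197]), 'orientation': array([-0.   ,  0.186,  0.982, -0.001]), 'contact_force': array([ 0.416,  0.18 , -0.458]), 'ft_torque': array([ 0.007, -0.053, -0.014]), 'grasp_force': np.float64(0.0), 'grip_width': np.float64(0.086)}
scene [[382.3, 0.0, 278.1], [0.0, 382.3, 206.7], [0.0, 0.0, 1.0]] [[0.731, -0.299, 0.613, -0.149], [-0.682, -0.296, 0.669, -0.795], [-0.019, -0.907, -0.421, 0.537], [0.0, 0.0, 0.0, 1.0]]
hone [(0.85, [233.6, 185.0, 62.9, 58.1]), (0.62, [219.7, 168.6, 21.4, 22.8])]
lap [(0.75, [203.0, 195.0, 29.9, 20.4])]
washer [(0.65, [262.3, 246.4, 20.7, 16.5]), (0.59, [308.1, 233.6, 19.7, 20.6]), (0.47, [305.0, 254.4, 20.3, 20.8])]
loupe [(0.46, [334.7, 225.4, 15.9, 8.0]), (0.34, [305.3, 248.2, 21.2, 30.0])]
pliers [(0.47, [379.1, 247.6, 22.4, 29.8])]
round_tin [(0.53, [220.0, 169.1, 18.8, 22.0])]
top [[459.6, 0.0, 278.9], [0.0, 459.6, 209.8], [0.0, 0.0, 1.0]] [[0.01, -0.997, 0.071, 0.449], [-1.0, -0.01, -0.002, -0.03], [0.003, -0.071, -0.997, 1.117], [0.0, 0.0, 0.0, 1.0]]
hone [(0.65, [239.5, 184.5, 65.6, 74.5])]
lap [(0.76, [161.7, 205.9, 45.0, 39.9])]
washer [(0.81, [281.3, 150.9, 19.9, 21.4]), (0.73, [342.4, 204.1, 13.8, 18.6]), (0.66, [370.0, 231.7, 19.7, 20.9]), (0.65, [316.2, 244.8, 23.9, 21.7])]
loupe [(0.48, [339.4, 152.0, 15.1, 20.0])]
pliers [(0.65, [405.8, 159.3, 30.2, 49.3])]
round_tin [(0.72, [115.8, 148.7, 31.6, 29.4])]
[[0.0011, -0.9572, -0.2896, 0.0739], [1.0, 0.0008, 0.0012, 0.0005], [-0.0009, -0.2896, 0.9572, -0.1753], [0.0, 0.0, 0.0, 1.0]]
[[370.225571     0.         279.96907346]
 [  0.         370.225571   207.6185758 ]
 [  0.           0.           1.        ]]
```

```bash
python3 - <<'E'
import cv2
a=cv2.imread('pics/top0.png')[120:290,100:450];cv2.imwrite('pics/top0c.png',cv2.resize(a,None,fx=2.28,fy=2.28,interpolation=cv2.INTER_CUBIC))
E
```

```text
(no output)
```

View pics/top0c.png

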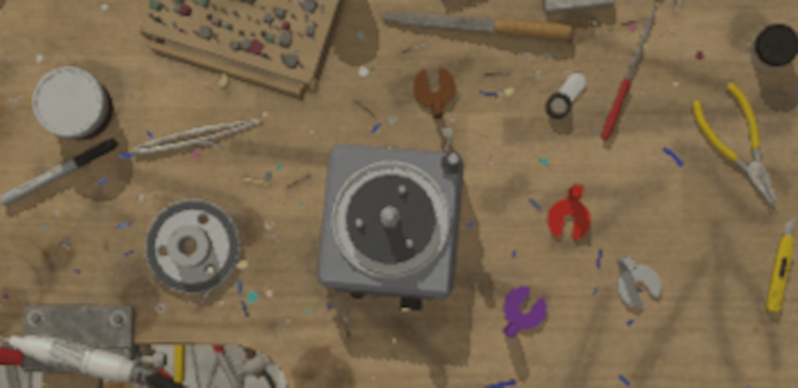

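The crop shows the hone at full-image pixel (272,217), the lap at (184,227), the tin at (131,165) and the pliers at (428,185). Washer candidates are brown (290,158), red (349,214), purple (330,256) and bare-steel grey (380,244). The description says steel, so I choose the grey one.

```bash
python3 - <<'E'
from h import *
p=cam('top')
for n,u,v,z in [('spindle',271,214,.132),('platen',271.5,216,.08),('lap hub',182.5,226,.032),('lapdisc',184.5,228,.008),('washer',381,244,.006),('washtab',375,238,.03),('tin',131,164,.049),('post',298.5,190,.108),('loupe',347,162,.02)]:
    print(n,ray(p,u,v,z).round(4))
a=p['pixels'][225:265,360:400];cv2.imwrite('pics/w0.png',cv2.resize(a,None,fx=10,fy=10,interpolation=cv2.INTER_CUBIC))
s=sense();print(np.round(T_tool(s),3))
# studs and holes
for n,L,z in [('studs',[(276.8,202.5),(257.9,217.4),(279.4,226.6)],.087),('holes',[(189,215.6),(171,229.6),(192,237.5)],.008)]:
    P=np.array([ray(p,*q,z) for q in L]);c=P.mean(0);d=P-c
    print(n,c.round(4),np.hypot(d[:,0],d[:,1]).round(4),np.degrees(np.arctan2(d[:,1],d[:,0])).round(1))
E
```

```text
spindle [ 0.51   -0.0153  0.132 ]
platen [ 0.5087 -0.0156  0.08  ]
lap hub [0.4857 0.1948 0.032 ]
lapdisc [0.4818 0.1948 0.008 ]
washer [ 0.4479 -0.2795  0.006 ]
washtab [ 0.4619 -0.26    0.03  ]
tin [0.6293 0.3155 0.049 ]
post [ 0.5651 -0.075   0.108 ]
loupe [ 0.6444 -0.1955  0.02  ]
[[-0.931  0.366  0.     0.22 ]
 [ 0.366  0.931  0.     0.558]
 [-0.     0.    -1.     0.198]
 [ 0.     0.     0.     1.   ]]
studs [ 0.5094 -0.0154  0.087 ] [0.0317 0.0305 0.0308] [ -22.1   98.7 -143.6]
holes [0.4828 0.1961 0.008 ] [0.0311 0.0316 0.0309] [ -21.4   99.5 -140.1]
```

View pics/w0.png

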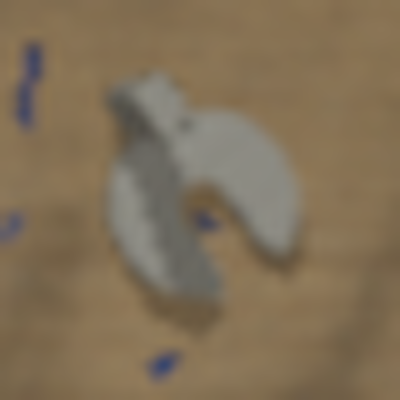

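The crop confirms the grey steel C-washer: tab at upper left about (375,234), slot opening to lower right. I'm moving over the lap for a close measurement.

Call:
step_arm:
  delta_pos:
    - [-0.19,-0.12,0.02]
    - [-0.19,-0.12,0.02]
    - [-0.19,-0.12,0.02]
    - [-0.19,-0.12,0.02]
    - [-0.19,-0.12,0.02]
    - [-0.19,-0.12,0.02]
    - [-0.19,-0.12,0.02]
    - [-0.19,-0.12,0.02]
    - [-0.19,-0.12,0.02]
    - [-0.19,-0.12,0.02]
    - [0,0,0]
    - [0,0,0]
  turn:
    - [0,0,0]
    - [0,0,0]
    - [0,0,0]
    - [0,0,0]
    - [0,0,0]
    - [0,0,0]
    - [0,0,0]
    - [0,0,0]
    - [0,0,0]
    - [0,0,0]
    - [0,0,0]
    - [0,0,0]
  jaw: [1,1,1,1,1,1,1,1,1,1,1,1]

```text
time: 2.0
position: [0.4856, 0.1952, 0.1574]
orientation: [-0.0, 0.187, 0.982, 0.0]
contact_force: [-0.6, 0.7, 0.9]
grip_width: 0.0855
grasp_force: 0.0
```

```bash
python3 - <<'E'
from h import *
p=cam('wrist');cv2.imwrite('pics/lap1.png',p['pixels'])
s=sense();print(s['time'],np.round(T_tool(s),4).tolist())
for t in ['lap','lap_hub']:
  for d in cut_out(p,t):
    m=d['mask'];v,u=np.nonzero(m);print(t,d['confidence'],d['box'])
    c=max(cv2.findContours(m.astype(np.uint8),0,1)[0],key=len);print(cv2.fitEllipse(c))
print(proj(p,[.482,.195,.008]),proj(p,[.482,.195,.032]))
E
```

```text
2.05 [[-0.9304, 0.3666, -0.0003, 0.4852], [0.3666, 0.9304, 0.0003, 0.1961], [0.0004, 0.0002, -1.0, 0.1576], [0.0, 0.0, 0.0, 1.0]]
lap 0.83 [225.8, 120.4, 108.1, 108.3]
((278.6871032714844, 174.3633270263672), (108.76071166992188, 110.4336166381836), 94.75401306152344)
lap 0.29 [2.5, 195.2, 174.3, 163.7]
((64.22181701660156, 268.0556640625), (136.51336669921875, 171.19900512695312), 51.27988815307617)
lap_hub 0.63 [225.9, 119.8, 107.7, 110.8]
((278.8046569824219, 174.21873474121094), (108.40577697753906, 109.52984619140625), 80.22211456298828)
[277.34567512 178.11641382] [277.17702519 184.24832313]
```

View pics/lap1.png

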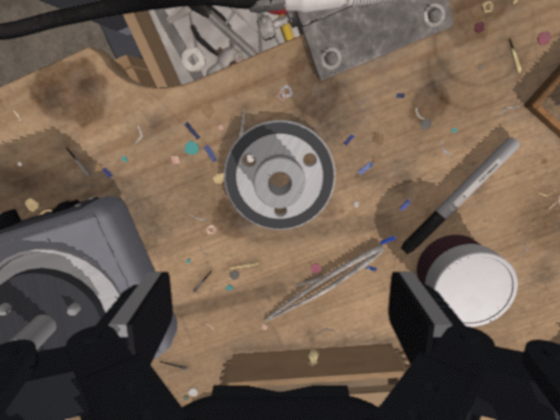

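The picture shows the lap centred at (279,174), with its holes at about (251,160), (310,159) and (281,211).

```bash
python3 - <<'E'
from h import *
p=cam('wrist');im=p['pixels']
print('disc',ray(p,278.7,174.3,.0075))
g=cv2.cvtColor(im,cv2.COLOR_BGR2GRAY);print('px')
P=[]
for u,v in [(251,160),(310,159),(281,211)]:
    w=g[v-9:v+10,u-9:u+10].astype(int)
    print(w[::2,::2]) if (u,v)==(251,160) else 0
    m=(cv2.GaussianBlur(g,(3,3),0)[v-9:v+10,u-9:u+10]<np.percentile(w,90)-35).astype(np.uint8)
    n,l,st,ce=cv2.connectedComponentsWithStats(m);k=l[9,9] or 1
    print(ce[k]-9,st[k,4]);P.append(ray(p,*(ce[k]-9+[u,v]),.008))
    P[-1]=ray(p,u+ce[k][0]-9,v+ce[k][1]-9,.008)
P=np.array(P);c=P.mean(0);print('holes c',c);d=P-c
print(np.hypot(*d[:,:2].T),np.degrees(np.arctan2(d[:,1],d[:,0])))
cc=ray(p,278.7,174.3,.0075);d=P-cc;print(np.hypot(*d[:,:2].T),np.degrees(np.arctan2(d[:,1],d[:,0])))
E
```

```text
disc [0.47879399 0.19903459 0.0075    ]
px
[[ 63 103 122 120 120 120 120 121 123 124]
 [ 95 121 120 115 119 121 121 121 124 123]
 [110 109 120 121 121 120 120 122 124 123]
 [ 96 109 175 184 160 118 116 123 123 123]
 [ 86 106 180 196 184 125 107 123 124 125]
 [ 82  89 159 193 191 137 100 122 124 118]
 [ 91  88 108 130 127  90 101 121 115  94]
 [102  93  85  81  80  89 114 119 100 101]
 [119 111 103  98 105 115 121 106 104 134]
 [121 122 120 120 122 121 116 100 129 152]]
[-3.95652174  1.83478261] 115
[ 0.72       -0.16888889] 225
[-1.53378378  3.27702703] 148
holes c [0.48266829 0.19786425 0.008     ]
[0.03219597 0.03324881 0.03336977] [-139.82176098  101.46649072  -20.7330984 ]
[0.03018232 0.03153372 0.03740851] [-133.36565196   94.97637504  -20.3088221 ]
```

```bash
cat >> h.py <<'E'
def rect(p,c,z,half=.06,sc=4000):
    "bird's-eye patch of plane z; image right=-y, up=+x; centre=c"
    q=[(half,half),(half,-half),(-half,-half),(-half,half)]
    src=np.float32([proj(p,[c[0]+a,c[1]+b,z]) for a,b in q]);n=2*half*sc
    dst=np.float32([(0,0),(n,0),(n,n),(0,n)])
    return cv2.warpPerspective(p['pixels'],cv2.getPerspectiveTransform(src,dst),(int(n),int(n)),flags=cv2.INTER_CUBIC)
def circ(img,r,c,half,sc,sr=.008,pol=0):
    "best circle of radius r (m): max radial gradient; returns world xy"
    g=cv2.GaussianBlur(cv2.cvtColor(img,cv2.COLOR_BGR2GRAY).astype(np.float32),(0,0),2)
    gx=cv2.Sobel(g,-1,1,0);gy=cv2.Sobel(g,-1,0,1);t=np.linspace(0,2*np.pi,180,endpoint=False)
    best=[]
    for R_ in np.arange(r-.0015,r+.0016,.0005):
     for dx in np.arange(-sr,sr+1e-9,.0005):
      for dy in np.arange(-sr,sr+1e-9,.0005):
        u=(half-dy)*sc+R_*sc*np.cos(t);v=(half-dx)*sc+R_*sc*np.sin(t)
        ui=np.clip(u.astype(int),0,img.shape[1]-1);vi=np.clip(v.astype(int),0,img.shape[0]-1)
        rg=gx[vi,ui]*np.cos(t)+gy[vi,ui]*np.sin(t)
        best.append((np.mean(np.clip(rg*pol if pol else abs(rg),-20,60)),R_,c[0]+dx,c[1]+dy))
    return max(best)
E
python3 - <<'E'
from h import *
p=cam('wrist');c=(.482,.197)
a=rect(p,c,.008);b=rect(p,c,.032)
print('outer',circ(a,.05,c,.06,4000),'ring',circ(a,.041,c,.06,4000),'hub',circ(b,.022,c,.06,4000),'bore',circ(b,.010,c,.06,4000))
for i in (a,b):
  for k in range(0,480,40): cv2.line(i,(k,0),(k,479),(0,255,255) if k==240 else (90,90,90),1);cv2.line(i,(0,k),(479,k),(0,255,255) if k==240 else (90,90,90),1)
cv2.imwrite('pics/lap2.png',cv2.resize(np.hstack([a,b]),(800,400)))
E
```

```text
outer (np.float64(43.23291745761968), np.float64(0.0485), np.float64(0.4815), np.float64(0.1965)) ring (np.float64(56.58512041887936), np.float64(0.0395), np.float64(0.482), np.float64(0.1965)) hub (np.float64(31.391287533619025), np.float64(0.0215), np.float64(0.482), np.float64(0.197)) bore (np.float64(55.119298067070766), np.float64(0.010000000000000002), np.float64(0.482), np.float64(0.197))
```

View pics/lap2.png

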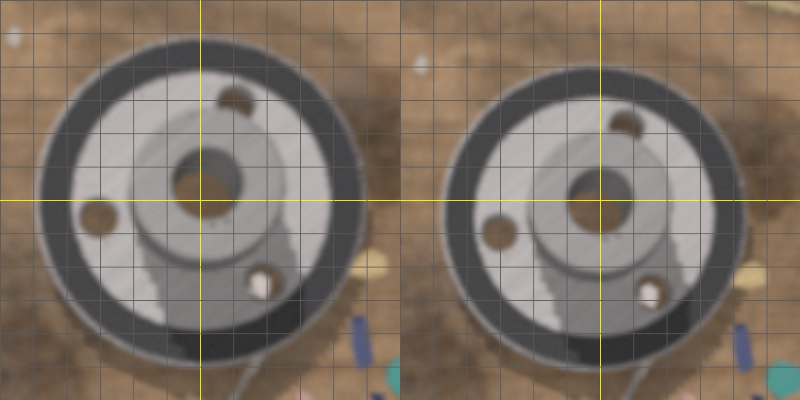

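The rectified view puts the lap centre at (0.482, 0.197), with its holes at about -21° (mod 120). I'm descending and gripping the hub.

Call:
step_arm:
  delta_pos:
    - [0.018,-0.001,0.18]
    - [0,0,0.18]
    - [0,0,0.18]
    - [0,0,0.15]
    - [0,0,0.035]
    - [0,0,0]
    - [0,0,0]
    - [0,0,0]
    - [0,0,0]
    - [0,0,0]
    - [0,0,0]
  turn:
    - [0,0,0]
    - [0,0,0]
    - [0,0,0]
    - [0,0,0]
    - [0,0,0]
    - [0,0,0]
    - [0,0,0]
    - [0,0,0]
    - [0,0,0]
    - [0,0,0]
    - [0,0,0]
  jaw: [0.6,0.6,0.6,0.6,0.6,0.6,-1,-1,-1,-1,-1]

```text
time: 3.35
position: [0.4823, 0.1971, 0.0129]
orientation: [0.0, 0.186, 0.982, 0.0]
contact_force: [-0.9, -0.0, -0.1]
grip_width: -0.0001
grasp_force: 0.0
```

```bash
python3 - <<'E'
from h import *
s=sense();print({k:np.round(s[k],4) for k in ['time','position','contact_force','grip_width','grasp_force']})
E
```

```text
{'time': np.float64(3.35), 'position': array([0.4823, 0.1971, 0.0129]), 'contact_force': array([-0.935 , -0.0095, -0.1451]), 'grip_width': np.float64(-0.0001), 'grasp_force': np.float64(0.0)}
```

```bash
python3 - <<'E'
from h import *
p=cam('wrist');q=cam('scene')
s=proj(q,[.482,.197,.03]).astype(int);print(s)
b=cv2.resize(q['pixels'][s[1]-52:s[1]+38,s[0]-60:s[0]+60],(560,420),interpolation=cv2.INTER_CUBIC)
cv2.imwrite('pics/g1.png',cv2.resize(np.hstack([p['pixels'],b]),(800,300)))
E
```

```text
[215 199]
```

View pics/g1.png

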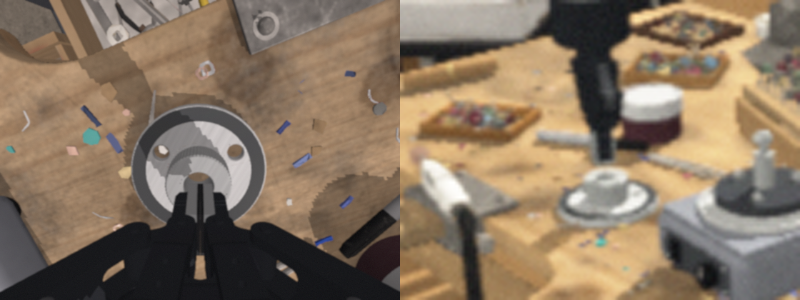

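```bash
python3 - <<'E'
from h import *
s=sense();print(s['position'],s['joints'],s['contact_force'],s['grip_width'],s['time'])
p=cam('wrist');q=cam('scene');t=cam('top')
for z in (.013,.032,.045,.06): print(z,proj(p,[.482,.197,z]).round(1),proj(q,[.482,.197,z]).round(1),proj(t,[.482,.197,z]).round(1))
print(cut_out(q,'lap')[:1] and [(d['confidence'],d['box']) for d in cut_out(q,'lap')])
s2=proj(q,[.482,.197,.03]).astype(int)
b=cv2.resize(q['pixels'][s2[1]-30:s2[1]+20,s2[0]-25:s2[0]+25],(600,600),interpolation=cv2.INTER_CUBIC);cv2.imwrite('pics/g2.png',np.hstack([b,cv2.resize(p['pixels'][200:320,260:300],(200,600))]))
E
```

```text
[0.48208367 0.19705381 0.01266001] [ 1.36497570e-01 -8.61684448e-02 -4.31799988e-01  1.22495551e+00
  6.48001990e-05  5.11369983e-01] [-0.43912533  0.02665143 -0.89976989] 0.00024131145150470306 3.45
0.013 [278.4 246.8] [216.3 204.7] [183.2 227.8]
0.032 [278.3 262.9] [215.8 199.4] [181.5 227.6]
0.045 [278.2 276. ] [215.4 195.8] [180.4 227.4]
0.06 [278.1 294. ] [215.  191.6] [179.  227.2]
[(0.68, [205.4, 196.4, 25.6, 20.3])]
```

View pics/g2.png

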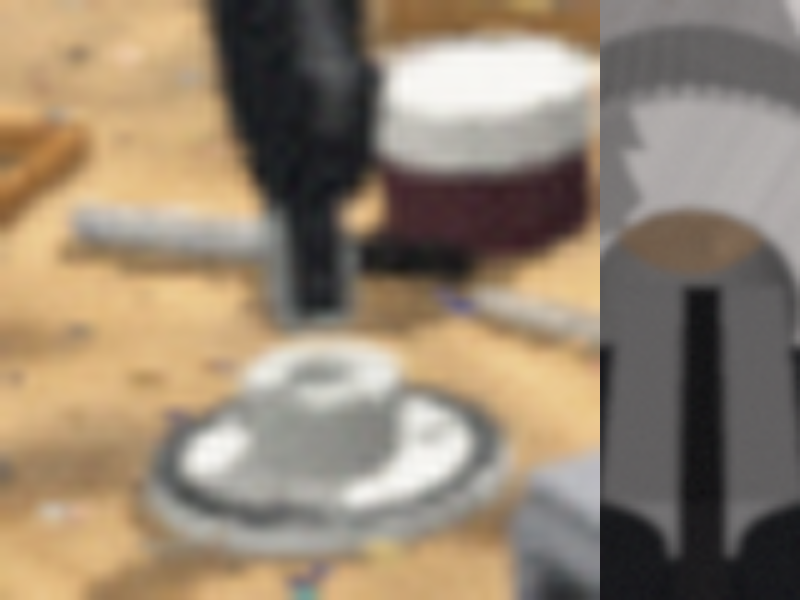

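```bash
python3 - <<'E'
from h import *
p=cam('wrist');c=(.482,.197);T0=p['T'].copy()
for dz in (0,.015,.03):
    p['T']=T0.copy();p['T'][2,3]+=dz
    a=rect(p,c,.008);b=rect(p,c,.032)
    print(dz,[np.round(circ(i,r,c,.06,4000,sr=.006),4) for i,r in ((a,.0485),(a,.05),(a,.0515),(b,.022))])
E
```

```text
0 [array([47.287 ,  0.048 ,  0.4815,  0.1965]), array([46.1082,  0.0485,  0.4815,  0.197 ]), array([31.0418,  0.05  ,  0.4815,  0.1965]), array([3.63048e+01, 2.15000e-02, 4.81000e-01, 1.96500e-01])]
0.015 [array([30.0468,  0.047 ,  0.488 ,  0.2   ]), array([37.616 ,  0.0515,  0.487 ,  0.1945]), array([46.5637,  0.052 ,  0.487 ,  0.194 ]), array([3.47301e+01, 2.35000e-02, 4.87500e-01, 1.94000e-01])]
0.03 [array([26.7831,  0.05  ,  0.4855,  0.1965]), array([27.0761,  0.0505,  0.486 ,  0.197 ]), array([27.1614,  0.0505,  0.486 ,  0.197 ]), array([2.62891e+01, 2.35000e-02, 4.86000e-01, 1.95000e-01])]
```

Both views show the closed fingertips ending about 25 mm short of the reported TCP, above the hub, with nothing touched. I'll reopen and descend further.

Call:
step_arm:
  delta_pos:
    - [0,0,0]
    - [0,0,0]
    - [0,0,0]
    - [0,0,0]
    - [0,0,0]
    - [0,0,0.025]
    - [0,0,0.025]
    - [0,0,0.025]
    - [0,0,0.025]
    - [0,0,0]
  turn:
    - [0,0,0]
    - [0,0,0]
    - [0,0,0]
    - [0,0,0]
    - [0,0,0]
    - [0,0,0]
    - [0,0,0]
    - [0,0,0]
    - [0,0,0]
    - [0,0,0]
  jaw: [0.6,0.6,0.6,0.6,0.6,0.6,0.6,0.6,0.6,0.6]

```text
time: 4.75
position: [0.4812, 0.197, -0.0086]
orientation: [-0.001, 0.186, 0.982, -0.0]
contact_force: [-0.4, -0.8, -0.5]
grip_width: 0.0686
grasp_force: 0.0
```

Call:
step_arm:
  delta_pos:
    - [0,0,0]
    - [0,0,0]
    - [0,0,0]
    - [0,0,0]
    - [0,0,0]
  turn:
    - [0,0,0]
    - [0,0,0]
    - [0,0,0]
    - [0,0,0]
    - [0,0,0]
  jaw: [-1,-1,-1,-1,-1]

```text
time: 5.25
position: [0.4823, 0.197, -0.0066]
orientation: [0.0, 0.186, 0.982, 0.0]
contact_force: [-1.7, -0.0, 5.6]
grip_width: 0.0395
grasp_force: 59.7
```

```bash
python3 - <<'E'
from h import *
p=cam('wrist');q=cam('scene')
s=proj(q,[.482,.197,.03]).astype(int)
b=cv2.resize(q['pixels'][s[1]-30:s[1]+20,s[0]-33:s[0]+33],(528,400),interpolation=cv2.INTER_CUBIC)
a=cv2.resize(p['pixels'][150:350,210:350],(272,400))
cv2.imwrite('pics/g3.png',np.hstack([b,a]))
print(p['T'].round(3)[:3,3])
E
```

```text
[0.414 0.225 0.169]
```

View pics/g3.png

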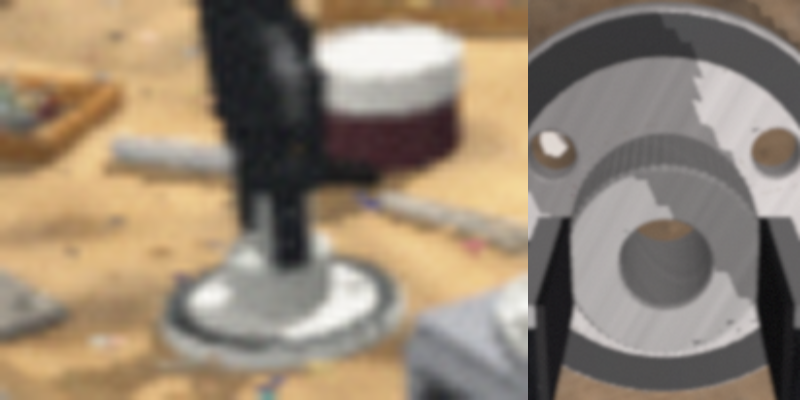

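The hub is now gripped at about mid-height, 60 N at the pads. I'm measuring the platen from above before moving.

```bash
python3 - <<'E'
from h import *
p=cam('top');p2=cam('top');p['pixels']=((p['pixels'].astype(int)+p2['pixels'])//2).astype(np.uint8)
c=(.509,-.0155)
a=rect(p,c,.08,.07)
print('platen',[np.round(circ(a,r,c,.07,4000,sr=.005),4) for r in (.045,.042,.035)])
b=rect(p,c,.087,.07);print('studplane')
i=b.copy();
for ang in (-22,98,218):
    u=280-31*4*np.sin(np.radians(ang));v=280-31*4*np.cos(np.radians(ang));cv2.circle(i,(int(u),int(v)),16,(0,255,0),1)
h=rect(p,c,.132,.07);cv2.circle(h,(280,280),36,(0,255,0),1);cv2.circle(a,(280,280),180,(0,255,0),1)
cv2.imwrite('pics/hone1.png',cv2.resize(np.hstack([a,i,h]),(800,267)))
E
```

```text
platen [array([ 3.95984e+01,  4.45000e-02,  5.09500e-01, -1.40000e-02]), array([ 3.52293e+01,  4.35000e-02,  5.09500e-01, -1.45000e-02]), array([12.9034,  0.0365,  0.514 , -0.0205])]
studplane
```

View pics/hone1.png

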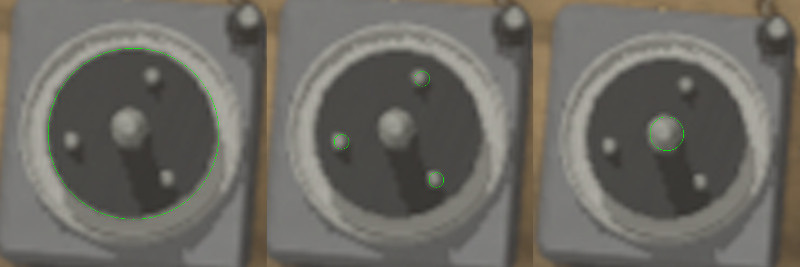

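Call:
step_arm:
  delta_pos:
    - [0,0,-0.1]
    - [0,0,-0.2]
    - [0,0,-0.2]
    - [0,0,-0.2]
    - [0,0,-0.1]
    - [0,0,0]
    - [0,0,0]
  turn:
    - [0,0,0]
    - [0,0,0]
    - [0,0,0]
    - [0,0,0]
    - [0,0,0]
    - [0,0,0]
    - [0,0,0]
  jaw: [-1,-1,-1,-1,-1,-1,-1]

```text
time: 6.15
position: [0.4818, 0.197, 0.1515]
orientation: [-0.0, 0.186, 0.982, -0.0]
contact_force: [-0.7, -0.1, -3.9]
grip_width: 0.0393
grasp_force: 61.3
```

The stud circles fit at -22° about (0.509, -0.0152), and the spindle top agrees. The lap is at about -21°, so I carry it over without turning it beyond 1°.

Call:
step_arm:
  delta_pos:
    - [-0.086,-0.156,0]
    - [-0.086,-0.156,0]
    - [-0.086,-0.156,0]
    - [-0.086,-0.156,0]
    - [-0.086,-0.156,0]
    - [-0.086,-0.156,0]
    - [0,0,0]
    - [0,0,0]
    - [0,0,0]
  turn:
    - [0,0,0.003]
    - [0,0,0]
    - [0,0,0]
    - [0,0,0]
    - [0,0,0]
    - [0,0,0]
    - [0,0,0]
    - [0,0,0]
    - [0,0,0]
  jaw: [-1,-1,-1,-1,-1,-1,-1,-1,-1]

```text
time: 7.05
position: [0.5053, -0.0145, 0.1511]
orientation: [-0.001, 0.195, 0.981, 0.0]
contact_force: [-0.2, -0.1, -2.5]
grip_width: 0.0394
grasp_force: 61.6
```

```bash
python3 - <<'E'
from h import *
s=sense();print(s['position'],s['orientation'],s['contact_force'],s['ft_torque'])
p=cam('wrist');c=s['position'];zl=c[2]+.0066
a=rect(p,c,zl+.008);b=rect(p,c,zl+.032)
print('lap in hand',[np.round(circ(i,r,c,.06,4000,sr=.005),4) for i,r in ((a,.0485),(b,.022),(b,.010))])
h=rect(p,(.509,-.0152),.132,.03,8000); 
print('head',circ(h,.009,(.509,-.0152),.03,8000,sr=.005))
cv2.imwrite('pics/pre.png',np.hstack([b,h]))
E
```

```text
[ 0.50531381 -0.01445956  0.15105891] [-1.16498308e-03  1.95342804e-01  9.80734284e-01  3.08440835e-04] [-0.16894609 -0.05776154 -2.50546335] [0.029376   0.04085009 0.01243543]
lap in hand [array([ 4.70802e+01,  4.80000e-02,  5.04800e-01, -1.40000e-02]), array([ 4.52392e+01,  2.20000e-02,  5.05800e-01, -1.25000e-02]), array([ 5.8453e+01,  1.0000e-02,  5.0480e-01, -1.3500e-02])]
head (np.float64(13.15725199849489), np.float64(0.009000000000000001), np.float64(0.513), np.float64(-0.015200000000000005))
```

View pics/pre.png

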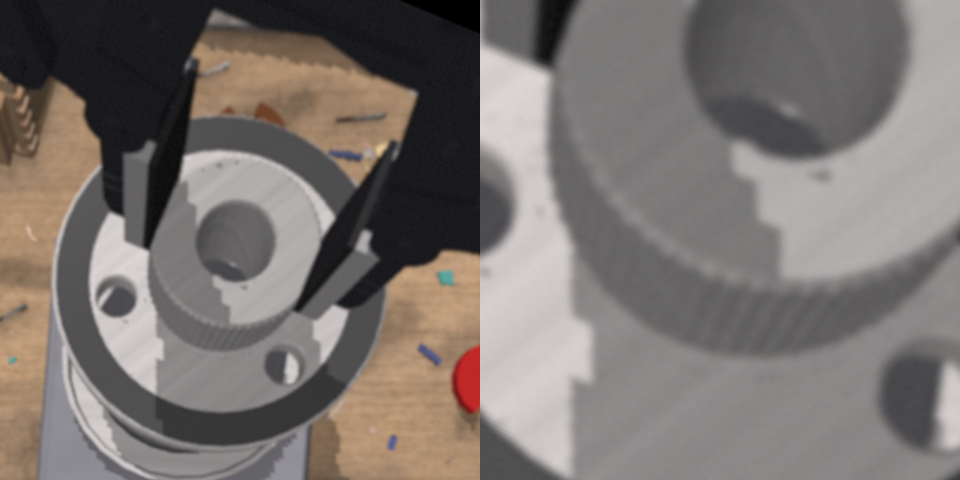

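Lap is level in hand, 4 mm short of the spindle in x. I'm correcting that and lowering to the head.

Call:
step_arm:
  delta_pos:
    - [-0.021,0.002,0]
    - [0,0,0.06]
    - [0,0,0.04]
    - [0,0,0.02]
    - [0,0,0.02]
    - [0,0,0.02]
    - [0,0,0]
  turn:
    - [0,0,0]
    - [0,0,0]
    - [0,0,0]
    - [0,0,0]
    - [0,0,0]
    - [0,0,0]
    - [0,0,0]
  jaw: [-1,-1,-1,-1,-1,-1,-1]

```text
time: 7.8
position: [0.5099, -0.0165, 0.12]
orientation: [-0.0, 0.196, 0.981, 0.0]
contact_force: [1.4, -0.1, -3.1]
grip_width: 0.0395
grasp_force: 61.6
```

Call:
step_arm:
  delta_pos:
    - [0,0,0.02]
    - [0,0,0.02]
    - [0,0,0.02]
    - [0,0,0.02]
    - [0,0,0]
  turn:
    - [0,0,0]
    - [0,0,0]
    - [0,0,0]
    - [0,0,0]
    - [0,0,0]
  jaw: [-1,-1,-1,-1,-1]

```text
time: 8.3
position: [0.5097, -0.0162, 0.1036]
orientation: [-0.001, 0.195, 0.981, 0.0]
contact_force: [-0.4, 4.0, -4.9]
grip_width: 0.0397
grasp_force: 61.4
```

Call:
step_arm:
  delta_pos:
    - [0.002,0.005,0]
    - [0,0,0.02]
    - [0,0,0.02]
    - [0,0,0.02]
    - [0,0,0.02]
    - [0,0,0]
  turn:
    - [0,0,0]
    - [0,0,0]
    - [0,0,0]
    - [0,0,0]
    - [0,0,0]
    - [0,0,0]
  jaw: [-1,-1,-1,-1,-1,-1]

```text
time: 8.9
position: [0.5099, -0.0155, 0.0877]
orientation: [-0.0, 0.196, 0.981, -0.0]
contact_force: [-0.6, 0.6, -3.6]
grip_width: 0.0397
grasp_force: 61.6
```

Call:
step_arm:
  delta_pos:
    - [0,0,0.02]
    - [0,0,0.015]
    - [0,0,0.01]
    - [0,0,0.01]
    - [0,0,0]
  turn:
    - [0,0,0]
    - [0,0,0]
    - [0,0,0]
    - [0,0,0]
    - [0,0,0]
  jaw: [-1,-1,-1,-1,-1]

```text
time: 9.4
position: [0.5101, -0.0155, 0.0772]
orientation: [-0.0, 0.196, 0.981, 0.0]
contact_force: [-0.8, 1.0, -3.4]
grip_width: 0.0393
grasp_force: 61.5
```

Already below the stud tips with no force, so the holes are on the studs. I'm continuing gently down.

Call:
step_arm:
  delta_pos:
    - [0,0,0.01]
    - [0,0,0.01]
    - [0,0,0.005]
    - [0,0,0]
  turn:
    - [0,0,0]
    - [0,0,0]
    - [0,0,0]
    - [0,0,0]
  jaw: [-1,-1,-1,-1]

```text
time: 9.8
position: [0.5101, -0.0155, 0.0733]
orientation: [0.0, 0.196, 0.981, -0.0]
contact_force: [-6.5, 1.5, 5.7]
grip_width: 0.0392
grasp_force: 63.0
```

Call:
step_arm:
  delta_pos:
    - [0.005,-0.002,-0.002]
    - [0,0,0]
    - [0,0,0]
    - [0,0,0]
    - [0,0,0]
    - [0,0,0]
  turn:
    - [0,0,0]
    - [0,0,0]
    - [0,0,0]
    - [0,0,0]
    - [0,0,0]
    - [0,0,0]
  jaw: [-1,-1,0.6,0.6,0.6,0.6]

```text
time: 10.4
position: [0.5092, -0.0155, 0.0729]
orientation: [0.0, 0.196, 0.981, -0.0]
contact_force: [-0.2, 0.4, 0.5]
grip_width: 0.0684
grasp_force: 0.0
```

```bash
python3 - <<'E'
from h import *
s=sense();print(s['position'],s['contact_force'],s['grip_width'])
p=cam('wrist')
for z in (.084,.088,.092):
    c=(.509,-.015);print(z,circ(rect(p,c,z),.0485,c,.06,4000,sr=.005),circ(rect(p,c,z+.024),.022,c,.06,4000,sr=.005))
E
```

```text
[ 0.50920502 -0.01553233  0.07288174] [-0.2457494   0.39053989  0.50241259] 0.06840173599280203
0.084 (np.float64(51.32644832696341), np.float64(0.0495), np.float64(0.511), np.float64(-0.015500000000000003)) (np.float64(39.78795103496092), np.float64(0.0225), np.float64(0.5115), np.float64(-0.015500000000000003))
0.088 (np.float64(51.445134628971665), np.float64(0.048), np.float64(0.5095), np.float64(-0.015000000000000003)) (np.float64(39.72560616195218), np.float64(0.022), np.float64(0.5095), np.float64(-0.014500000000000004))
0.092 (np.float64(51.27493372686869), np.float64(0.047), np.float64(0.5075), np.float64(-0.014500000000000004)) (np.float64(40.2932227512107), np.float64(0.020999999999999998), np.float64(0.507), np.float64(-0.014000000000000005))
```

The lap is flush: the disc fits at z≈0.088 and the released force is near zero. Next I rise, travel to the steel washer and turn for the tab.

Call:
step_arm:
  delta_pos:
    - [0,0,-0.15]
    - [0,0,-0.2]
    - [0,0,-0.15]
    - [-0.032,-0.191,0]
    - [-0.032,-0.191,0]
    - [-0.032,-0.191,0]
    - [-0.032,-0.191,0]
    - [-0.032,-0.191,0]
    - [-0.032,-0.191,0]
    - [-0.032,-0.191,0]
    - [0,0,0]
  turn:
    - [0,0,0]
    - [0,0,0]
    - [0,0,0]
    - [0,0,0]
    - [0,0,0]
    - [0,0,0]
    - [0,0,0]
    - [0,0,0]
    - [0,0,0]
    - [0,0,0]
    - [0,0,0]
  jaw: [0.6,0.6,0.6,0.6,0,0,0,0,0,0,0]

```text
time: 11.55
position: [0.4467, -0.2835, 0.1724]
orientation: [-0.0, 0.198, 0.98, -0.0]
contact_force: [0.4, 0.3, -0.3]
grip_width: 0.0427
grasp_force: 0.0
```

Call:
step_arm:
  delta_pos:
    - [0,0,0]
    - [0,0,0]
    - [0,0,0]
    - [0,0,0]
    - [0,0,0]
    - [0,0,0]
    - [0,0,0]
    - [0,0,0]
    - [0,0,0]
    - [0,0,0]
    - [0,0,0]
  turn:
    - [0,0,-0.0236]
    - [0,0,-0.0236]
    - [0,0,-0.0236]
    - [0,0,-0.0236]
    - [0,0,-0.0236]
    - [0,0,-0.0236]
    - [0,0,-0.0236]
    - [0,0,-0.0236]
    - [0,0,-0.0236]
    - [0,0,0]
    - [0,0,0]
  jaw: [-0.2,-0.2,-0.2,-0.2,-0.2,-0.2,-0.2,-0.2,-0.2,-0.2,-0.2]

```text
time: 12.65
position: [0.4481, -0.2793, 0.1729]
orientation: [0.0, -0.451, 0.892, 0.0]
contact_force: [0.0, 0.3, 0.6]
grip_width: 0.0341
grasp_force: 0.0
```

```bash
python3 - <<'E'
from h import *
t=cam('top');a=rect(t,(.509,-.015),.1,.05)  # lap after release (kept for check)
s=sense();p=cam('wrist');print(s['time'],s['position'],s['orientation'],s['grip_width'])
tl=[(d['confidence'],d['box']) for d in cut_out(t,'lap')];print('lap top',tl)
for d in cut_out(p,'washer'):
    m=d['mask'];v,u=np.nonzero(m);print(round(d['confidence'],2),d['box'],ray(p,u.mean(),v.mean(),.006).round(4),p['pixels'][m].mean(0).round())
# tip of closed fingers seen earlier at v~257
H=np.linalg.inv(np.array(p['hand_eye']))
for z in (0,-.01,-.02,-.03):
    for x in (.011,):
        c=H@[x,0,z,1];k=p['K']@c[:3];print('tip',z,(k[:2]/k[2]).round(1))
c=(.4479,-.2795);b=rect(p,c,.006,.05,4800)
e=rect(p,c,.038,.05,4800)
im=np.hstack([b,e]);im=cv2.resize(im,(800,400))
for o in (0,400):
  for k in range(0,400,40): cv2.line(im,(o+k,0),(o+k,399),(0,255,255) if k==200 else (90,90,90),1);cv2.line(im,(o,k),(o+399,k),(0,255,255) if k==200 else (90,90,90),1)
cv2.imwrite('pics/wash1.png',im)
E
```

```text
12.7 [ 0.44801334 -0.27935807  0.17287703] [ 3.80438540e-05 -4.51566514e-01  8.92237457e-01  4.88719936e-05] 0.03412256762760534
lap top [(0.85, [246.0, 191.5, 48.0, 43.0]), (0.48, [114.8, 148.8, 31.6, 30.4])]
0.83 [240.4, 250.8, 55.8, 55.6] [ 0.5218 -0.2045  0.006 ] [ 36.  39. 146.]
0.8 [353.2, 235.2, 66.3, 43.0] [ 0.4138 -0.152   0.006 ] [119.  49.  97.]
0.57 [260.8, 151.9, 49.1, 69.0] [ 0.4506 -0.274   0.006 ] [142. 144. 148.]
tip 0 [279.3 225. ]
tip -0.01 [279.3 232.1]
tip -0.02 [279.3 239.9]
tip -0.03 [279.2 248.7]
```

View pics/wash1.png

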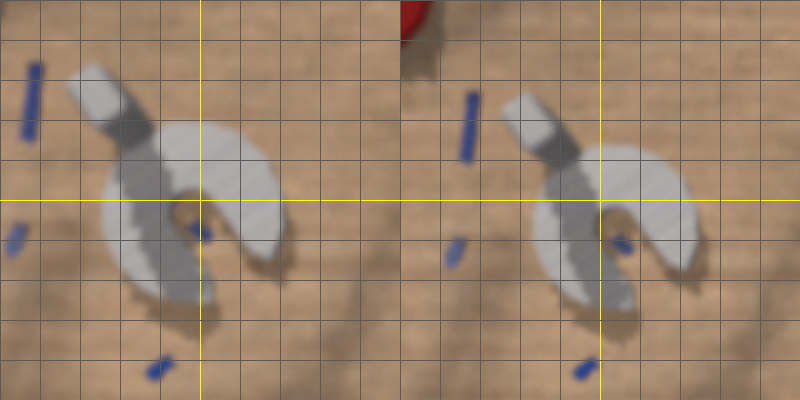

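The view shows the steel washer with its eye near left-panel (193,213) and its tab top near right-panel (530,121), so +x is about 35°. I'll fit its outline for precision.

```bash
cat > fitw.py <<'E'
from h import *
from scipy.optimize import minimize
t=np.linspace(0,2*np.pi,60)
def sil(p,x,y,a,z0=0.,ss=4,off=(200,100),size=(160,160)):
    "projected silhouette of the washer"
    ca,sa=np.cos(a),np.sin(a);m=np.zeros((size[1]*ss,size[0]*ss),np.uint8)
    W=lambda P,z:np.array([proj(p,[x+ca*u-sa*v,y+sa*u+ca*v,z0+z]) for u,v in P])
    px=lambda q:np.round((q-off)*ss).astype(np.int32)
    b=np.arccos(-np.sqrt(23**2-36)/23);o=np.linspace(-b,b,50);i=np.linspace(np.pi/2,-np.pi/2,20)
    C=np.vstack([np.c_[.023*np.cos(o),.023*np.sin(o)],np.c_[.006*np.cos(i),.006*np.sin(i)]])
    for z in np.linspace(0,.006,4): cv2.fillPoly(m,[px(W(C,z))],1)
    B=[(.021,.005),(.021,-.005),(.035,-.005),(.035,.005)]
    cv2.fillConvexPoly(m,cv2.convexHull(px(np.vstack([W(B,0),W(B,.038)]))),1)
    return cv2.resize(m.astype(np.float32),size,interpolation=cv2.INTER_AREA)
E
python3 - <<'E'
from fitw import *
s=sense();p=cam('wrist')
hsv=cv2.cvtColor(p['pixels'],cv2.COLOR_BGR2HSV)[100:260,200:360]
bgr=p['pixels'][100:260,200:360].astype(int)
m=((bgr[...,2]-bgr[...,0]<22)&(bgr[...,0]-bgr[...,2]<15)&(bgr.min(2)>60)).astype(np.uint8)
m=cv2.morphologyEx(m,cv2.MORPH_OPEN,np.ones((3,3),np.uint8))
n,l,st,ce=cv2.connectedComponentsWithStats(m);k=1+np.argmin(np.hypot(*(ce[1:]-[85,86]).T)+1e3*(st[1:,4]<300));m=(l==k).astype(np.float32)
print(st[k],ce[k])
f=lambda v:np.abs(sil(p,v[0]/100,v[1]/100,v[2])-m).sum()/m.sum()
best=min((minimize(f,[44.47,-27.77,a],method='Nelder-Mead',options=dict(initial_simplex=[[44.47,-27.77,a],[44.7,-27.77,a],[44.47,-27.5,a],[44.47,-27.77,a+.15]],xatol=1e-3,fatol=1e-4)) for a in (.5,.65,.9)),key=lambda r:r.fun)
x,y,a=best.x[0]/100,best.x[1]/100,best.x[2];print('eye',x,y,np.degrees(a),best.fun)
tab=np.array([x+.028*np.cos(a),y+.028*np.sin(a)]);print('tab',tab)
T=T_tool(s);print(s['position'],'tool y deg',np.degrees(np.arctan2(T[1,1],T[0,1])))
ty=(np.degrees(a)+90);dyaw=ty-np.degrees(np.arctan2(T[1,1],T[0,1]));print('turn units',-dyaw/360)
d=T[:3,:3].T@(np.r_[tab,0]-np.r_[s['position'][:2],0]);print('shift units (before turn)',d/.2)
E
```

```text
[  60   52   48   69 1664] [81.28185096 82.66466346]
eye 0.44465657231941785 -0.27698310625889994 35.77900533607046 0.10914964228868484
tab [ 0.46737236 -0.26061261]
[ 0.44797335 -0.27952795  0.17289135] tool y deg 143.793975045653
turn units 0.05004158252661818
shift units (before turn) [-1.33607819e-01 -2.23995707e-02  1.24225272e-05]
```

Call:
step_arm:
  delta_pos:
    - [-0.134,-0.022,0]
    - [0,0,0]
    - [0,0,0]
    - [0,0,0]
    - [0,0,0.2]
    - [0,0,0.2]
    - [0,0,0.2]
    - [0,0,0.1]
    - [0,0,0.05]
    - [0,0,0.05]
    - [0,0,0]
  turn:
    - [0,0,0]
    - [0,0,0.0167]
    - [0,0,0.0167]
    - [0,0,0.0167]
    - [0,0,0]
    - [0,0,0]
    - [0,0,0]
    - [0,0,0]
    - [0,0,0]
    - [0,0,0]
    - [0,0,0]
  jaw: [-0.2,-0.2,-0.2,-0.2,-0.2,-0.2,-0.2,-0.2,-0.2,-0.2,-0.2]

```text
time: 14.0
position: [0.4672, -0.2605, 0.0125]
orientation: [-0.0, -0.308, 0.951, 0.0]
contact_force: [0.6, -0.4, -1.4]
grip_width: 0.0341
grasp_force: 0.0
```

Call:
step_arm:
  delta_pos:
    - [0,0,0.04]
    - [0,0,0.03]
    - [0,0,0.025]
    - [0,0,0.025]
    - [0,0,0]
  turn:
    - [0,0,0]
    - [0,0,0]
    - [0,0,0]
    - [0,0,0]
    - [0,0,0]
  jaw: [-0.2,-0.2,-0.2,-0.2,-0.2]

```text
time: 14.5
position: [0.4669, -0.2602, -0.0119]
orientation: [-0.0, -0.308, 0.951, 0.001]
contact_force: [-0.1, 0.3, 0.3]
grip_width: 0.034
grasp_force: 0.0
```

```bash
python3 - <<'E'
from fitw import *
s=sense();p=cam('wrist');T=T_tool(s)
print(s['position'],np.degrees(np.arctan2(T[1,1],T[0,1])),s['contact_force'],'err tool mm',(T[:3,:3].T@(np.array([.4674,-.2606,0])-s['position']))[:2]*1e3)
cv2.imwrite('pics/x.png',p['pixels'])
# brightness profile along each finger: find lowest tip row (image up = toward tool +x)
g=cv2.cvtColor(p['pixels'],cv2.COLOR_BGR2GRAY)
print([proj(p,[.4674,-.2606,z]).round(0).tolist() for z in (0,.038)])
print(g[190:330:5,225:340:5])
E
```

```text
[ 0.46689754 -0.26015458 -0.01191687] 125.87088200978852 [-0.08661238  0.32601979  0.3180859 ] err tool mm [-0.14499513 -0.64180132]
[[278.0, 255.0], [277.0, 297.0]]
[[141 161 158 110 110 111 110 111 106 106  90  70  92 105 110 110 111 110
  128 161 150 116 150]
 [143 160 160 131 110 110 109 109 102 106  99  67  81 102 108 108 107 108
  157 157 153 112 145]
 [153 166 165 118 113 113 113 113 104 101 101 108  98 100 113 112 114 112
  161 164 163 131 136]
 [149 162 160 115 109 110 109 110  99 108 103 106 106 100 109 108 108 119
  157 156 157 123 130]
 [136 165 163 113 112 114 114 113 104  94 102  97  74 113 113 113 115 165
  165 164 158 130 114]
 [137 160 161 153 127 109 110 110 110 154 119 107 110 110 110 109 109 161
  161 160 142 132 126]
 [141 156 160 154 108 109 110 109 149 159 151 109 108 109 108 109 137 160
  159 158 134 130 120]
 [130 135 164 165 119 112 111 112 149 164 113 113 112 111 112 124 163 164
  163 154 133 118 117]
 [129 129 142 165 163 126 123 153 163 165 119 112 113 112 112 113 164 163
  160 133 128 119 106]
 [135 131 133 157 166 167 166 167 167 153 114 116 113 114 115
[... 1082 characters left out ...]
 71  71  17  18  48]
 [ 20  15  21  84 125 125 128 130 150 170 168 162 143 136 136 109  65  71
  133  87  17  18  22]
 [ 13  18  16  94 129 132 131 129 150 173 171 161 142 133 105  66  72 135
  138 102  19  18  17]
 [ 24  19  15 104 127 129 136 133 150 176 169 160 142 133  81  56 140 132
  142 113  17  16  51]
 [ 24  17  16 124 128 122 127 135 129 132 138 144 138 132 133 135 138 133
  129 124  19  22  50]
 [ 26  17  19 125 137 134 125 122 126 129 124 127 130 130 131 131 135 135
  127 131  19  20  52]
 [ 26  18  27 120 128 133 135 126 119 121 126 129 129 132 134 127 125 103
  136 131  28  12  54]
 [ 25  16  60 122 123 121 122 123 119 116 117 118 120 122 122 125 105  88
  102 115  63  15  51]]
```

Call:
step_arm:
  delta_pos:
    - [0,-0.005,0.02]
    - [0,0,0.02]
    - [0,0,0]
    - [0,0,0]
    - [0,0,0]
    - [0,0,0]
    - [0,0,0]
    - [0,0,0]
  turn:
    - [0,0,0]
    - [0,0,0]
    - [0,0,0]
    - [0,0,0]
    - [0,0,0]
    - [0,0,0]
    - [0,0,0]
    - [0,0,0]
  jaw: [-0.2,-0.2,-0.2,-1,-1,-1,-1,-1]

```text
time: 15.35
position: [0.4681, -0.2614, -0.0189]
orientation: [0.0, -0.308, 0.951, -0.0]
contact_force: [-0.0, 1.2, 1.7]
grip_width: 0.0086
grasp_force: 58.8
```

```bash
python3 - <<'E'
from fitw import *
s=sense();p=cam('wrist');T=T_tool(s)
print(s['position'],np.degrees(np.arctan2(T[1,1],T[0,1])),s['contact_force'],s['grip_width'],s['grasp_force'])
E
```

```text
[ 0.46805321 -0.26144569 -0.01890762] 125.87481450073524 [-0.04780749  1.20266973  1.66652755] 0.008582710473153737 58.80875051021576
```

Call:
step_arm:
  delta_pos:
    - [0,0,-0.1]
    - [0,0,-0.2]
    - [0,0,-0.2]
    - [0,0,-0.2]
    - [0,0,-0.1]
    - [0,0,0]
    - [0,0,0]
  turn:
    - [0,0,0]
    - [0,0,0]
    - [0,0,0]
    - [0,0,0]
    - [0,0,0]
    - [0,0,0]
    - [0,0,0]
  jaw: [-1,-1,-1,-1,-1,-1,-1]

```text
time: 16.1
position: [0.4678, -0.2613, 0.1403]
orientation: [-0.0, -0.308, 0.951, 0.0]
contact_force: [-1.1, 0.7, -2.1]
grip_width: 0.0086
grasp_force: 58.6
```

```bash
python3 - <<'E'
from fitw import *
s=sense();p=cam('wrist');T=T_tool(s)
print(s['position'],s['contact_force'],s['grip_width'],s['grasp_force'],np.degrees(np.arctan2(T[1,1],T[0,1])))
z0=s['position'][2]+.0189
a0=np.arctan2(-T[1,0],-T[0,0]);e0=s['position'][:2]-.028*np.array([np.cos(a0),np.sin(a0)])
print('pred eye',e0,np.degrees(a0),proj(p,[*e0,z0]))
uv=proj(p,[*e0,z0]).astype(int);off=(uv[0]-80,uv[1]-80)
bgr=p['pixels'][off[1]:off[1]+160,off[0]:off[0]+160].astype(int)
m=((abs(bgr[...,2]-bgr[...,0])<18)&(bgr.min(2)>62)).astype(np.uint8)
m=cv2.morphologyEx(m,cv2.MORPH_OPEN,np.ones((3,3),np.uint8))
pr=sil(p,*e0,a0,z0,off=off)
n,l,st,ce=cv2.connectedComponentsWithStats(m);k=1+np.argmax([(pr*(l==i)).sum() for i in range(1,n)]);m=(l==k).astype(np.float32)
print(st[k],pr.sum(),(pr*m).sum())
w=np.ones((160,160));w[115:]=0   # ignore region of fingers/tab
rows=np.where(pr.sum(1)>0)[0];print(rows.min(),rows.max())
g=lambda v:(w*np.abs(sil(p,v[0]/100,v[1]/100,v[2],z0,off=off)-m)).sum()/(w*m).sum()
x0=[e0[0]*100,e0[1]*100,a0]
r=minimize(g,x0,method='Nelder-Mead',options=dict(initial_simplex=[x0,[x0[0]+.3,*x0[1:]],[x0[0],x0[1]+.3,x0[2]],[*x0[:2],x0[2]+.1]],xatol=1e-3,fatol=1e-4))
print('fit',r.x,r.fun,'init',g(x0));d=np.array([r.x[0]/100,r.x[1]/100,0])-s['position'];print('eye in tool',T[:3,:3].T@d)
cv2.imwrite('pics/inhand.png',p['pixels'])
E
```

```text
[ 0.46781162 -0.26132057  0.1403227 ] [-1.12826289  0.67528422 -2.05220003] 0.008611076053884961 58.617446422576904 125.87149679452294
pred eye [ 0.44512229 -0.27772771] 35.871496541061695 [278.94294106 203.20040937]
[  29   35  106  125 7226] 8004.1875 7191.4375
29 159
fit [ 44.55402365 -27.66447129   0.63487753] 0.07409736935028248 init 0.10845912782485875
eye in tool [0.02702911 0.00059628 0.1403224 ]
```

In-hand fit puts the eye at tool (27, 0.6) mm and level. I'm carrying it to a stand-off behind-left of the spindle.

Call:
step_arm:
  delta_pos:
    - [-0.1565,0.109,0]
    - [-0.1565,0.109,0]
    - [-0.1565,0.109,0]
    - [-0.1565,0.109,0]
    - [-0.1565,0.109,0]
    - [-0.1565,0.109,0]
    - [-0.1565,0.109,0]
    - [-0.1565,0.109,0]
    - [0,0,0.04]
    - [0,0,0.04]
    - [0,0,0]
    - [0,0,0]
  turn:
    - [0,0,0]
    - [0,0,0]
    - [0,0,0]
    - [0,0,0]
    - [0,0,0]
    - [0,0,0]
    - [0,0,0]
    - [0,0,0]
    - [0,0,0]
    - [0,0,0]
    - [0,0,0]
    - [0,0,0]
  jaw: [-1,-1,-1,-1,-1,-1,-1,-1,-1,-1,-1,-1]

```text
time: 17.35
position: [0.5678, 0.0258, 0.124]
orientation: [-0.001, -0.307, 0.952, 0.0]
contact_force: [-0.1, 0.5, -1.0]
grip_width: 0.0088
grasp_force: 58.7
```

```bash
python3 - <<'E'
from fitw import *
s=sense();p=cam('wrist');T=T_tool(s);S=np.array([.5092,-.0152])
print(s['position'],s['contact_force'])
for z,r,lo in ((.131,.009,.006),(.088,.0485,.006),(.112,.022,.006)):
    print(z,np.round(circ(rect(p,S,z),r,S,.06,4000,sr=lo),4))
e=s['position']+T[:3,:3]@[.0275,.0005,0];print('eye now',e,'to S in tool',T[:3,:3].T@np.r_[S-e[:2],0],'TCP z to go',s['position'][2]-.0946)
h=rect(p,S,.128,.02,12000);g=cv2.cvtColor(cv2.resize(h,(24,24),interpolation=cv2.INTER_AREA),cv2.COLOR_BGR2GRAY);print(g)
print('head top px',proj(p,[*S,.132]),'seat',proj(p,[*S,.088]))
E
```

```text
[0.56781549 0.0258148  0.12398624] [-0.1491925   0.53082753 -1.03638757]
0.131 [ 3.75712e+01  9.50000e-03  5.09200e-01 -1.52000e-02]
0.088 [ 5.27103e+01  4.80000e-02  5.09700e-01 -1.52000e-02]
0.112 [ 3.50572e+01  2.15000e-02  5.09700e-01 -1.57000e-02]
eye now [0.54521709 0.01013644 0.12401784] to S in tool [4.40329265e-02 5.14224247e-04 5.02648615e-05] TCP z to go 0.029386243759474226
[[187 187 190 190 190 192 193 187 180 173 168 165 169 172 171 160 129 108
  117 173 190 191 193 192]
 [188 191 190 190 192 189 168 161 163 158 162 167 168 164 164 164 163 167
  183 192 193 193 192 189]
 [190 189 190 192 170 155 129 117 129 152 168 168 164 164 165 165 166 165
  162 175 192 192 189 188]
 [189 191 193 157 115 114 112 112 114 120 135 151 163 165 165 166 166 164
  160 158 170 187 189 190]
 [191 193 163 114 113 112 112 116 118 115 114 116 130 152 164 167 164 160
  163 164 160 172 190 191]
 [193 181 121 113 112 113 117 117 115 115 115 115 115 117 144 164 161 164
  164 165 168 160 184 196]
 [189 148 113 112 114 118 117 115 114 108  99  94  97 104 126 158 165 164
  167 169 168 165 165 193]
 [18
[... 1086 characters left out ...]
156 166 152 128 133]
 [183 133 122 118 120 119 118 116 117 116 116 118 119 118 118 117 115 116
  118 157 160 127 132 133]
 [179 131 127 122 119 117 116 117 116 116 117 119 118 118 116 115 116 117
  118 151 133 129 133 132]
 [175 131 131 132 122 116 117 116 116 118 119 118 118 116 115 117 118 116
  115 122 111 109 119 129]
 [181 147 134 135 132 123 117 117 118 119 118 117 115 116 117 118 116 114
  116  85  58  54  56 102]
 [191 184 138 133 130 130 129 124 119 118 118 116 116 117 117 116 119 127
  108  69  87  88  61  63]
 [195 184 134 129 131 133 134 132 131 131 127 124 122 125 128 131 131 133
   95  89 115 115  78  56]]
head top px [281.37177549  99.84020617] seat [280.95616322  98.99555254]
```

The spindle is confirmed at (0.5095, -0.0152). I'm lowering to the gap height.

Call:
step_arm:
  delta_pos:
    - [0,0.002,0.06]
    - [0,0,0.05]
    - [0,0,0.037]
    - [0,0,0]
    - [0,0,0]
  turn:
    - [0,0,0]
    - [0,0,0]
    - [0,0,0]
    - [0,0,0]
    - [0,0,0]
  jaw: [-1,-1,-1,-1,-1]

```text
time: 17.9
position: [0.5681, 0.0271, 0.0952]
orientation: [-0.0, -0.308, 0.951, 0.0]
contact_force: [0.0, -0.7, 0.7]
grip_width: 0.0085
grasp_force: 58.7
```

```bash
python3 - <<'E'
from h import *
z=[]
for i in range(3):
    cam('top');s=sense();z.append(s['position'])
print(np.mean(z,0),s['contact_force'],s['orientation'])
T=T_tool(s);e=np.mean(z,0)+T[:3,:3]@[.0275,.0005,0];print(T[:3,:3].T@np.r_[np.array([.5094,-.0152])-e[:2],0], T[:,2])
E
```

```text
[0.56858631 0.0270288  0.09589767] [ 0.01812138 -0.40571807 -1.23833605] [ 3.70275688e-04 -3.08006268e-01  9.51384245e-01 -1.42707367e-04]
[ 4.52053563e-02 -2.94821113e-05 -2.78606817e-05] [ 7.92458439e-04 -4.34446153e-05 -9.99999685e-01  0.00000000e+00]
```

Call:
step_arm:
  delta_pos:
    - [0,0,0.004]
    - [0.05,0,0]
    - [0.05,0,0]
    - [0.03,0,0]
    - [0.02,0,0]
    - [0,0,0]
  turn:
    - [0,0,0]
    - [0,0,0]
    - [0,0,0]
    - [0,0,0]
    - [0,0,0]
    - [0,0,0]
  jaw: [-1,-1,-1,-1,-1,-1]

```text
time: 18.65
position: [0.5437, 0.009, 0.0949]
orientation: [0.0, -0.308, 0.951, -0.0]
contact_force: [-0.7, 1.3, -0.7]
grip_width: 0.0086
grasp_force: 58.7
```

Call:
step_arm:
  delta_pos:
    - [0.02,0,0]
    - [0.02,0,0]
    - [0,0,0]
  turn:
    - [0,0,0]
    - [0,0,0]
    - [0,0,0]
  jaw: [-1,-1,-1]

```text
time: 18.95
position: [0.5373, 0.0046, 0.0947]
orientation: [-0.0, -0.308, 0.951, 0.0]
contact_force: [-0.3, -0.3, -0.2]
grip_width: 0.0087
grasp_force: 58.7
```

Call:
step_arm:
  delta_pos:
    - [0.015,0,0]
    - [0.015,0,0]
    - [0.006,0,0]
    - [0,0,0]
  turn:
    - [0,0,0]
    - [0,0,0]
    - [0,0,0]
    - [0,0,0]
  jaw: [-1,-1,-1,-1]

```text
time: 19.35
position: [0.5316, 0.0005, 0.0947]
orientation: [0.0, -0.308, 0.951, 0.0]
contact_force: [0.5, 0.2, -1.4]
grip_width: 0.0086
grasp_force: 58.7
```

```bash
python3 - <<'E'
from h import *
z=[]
for i in range(3):
    cam('top');s=sense();z.append(s['position'])
T=T_tool(s);e=np.mean(z,0)+T[:3,:3]@[.0275,.0005,0];print(np.mean(z,0),s['contact_force'],T[:3,:3].T@np.r_[np.array([.5094,-.0152])-e[:2],0])
E
```

```text
[0.53174596 0.00054605 0.09472439] [-0.07262539  0.27447525 -0.73367767] [-1.65635832e-04 -1.64127047e-04  2.17764926e-08]
```

The eye is on the axis with no force. I'm setting it down on the hub and opening.

Call:
step_arm:
  delta_pos:
    - [0,0,0.005]
    - [0,0,0.003]
    - [0,0,0]
    - [0,0,0]
    - [0,0,0]
    - [0,0,0]
    - [0,0,0]
  turn:
    - [0,0,0]
    - [0,0,0]
    - [0,0,0]
    - [0,0,0]
    - [0,0,0]
    - [0,0,0]
    - [0,0,0]
  jaw: [-1,-1,-1,-0.2,-0.2,-0.2,-0.2]

```text
time: 20.2
position: [0.5317, 0.0005, 0.0931]
orientation: [0.0, -0.308, 0.951, 0.0]
contact_force: [0.4, -0.6, 0.2]
grip_width: 0.0344
grasp_force: 0.0
```

Call:
step_arm:
  delta_pos:
    - [0,0,-0.05]
    - [0,0,-0.1]
    - [0,0,-0.15]
    - [0,0,-0.15]
    - [-0.15,0,0]
    - [-0.15,0,0]
    - [0,0,0]
  turn:
    - [0,0,0]
    - [0,0,0]
    - [0,0,0]
    - [0,0,0]
    - [0,0,0]
    - [0,0,0]
    - [0,0,0]
  jaw: [-0.2,-0.2,-0.2,-0.2,-0.2,-0.2,-0.2]

```text
time: 20.9
position: [0.5821, 0.0371, 0.1833]
orientation: [0.0, -0.309, 0.951, 0.0]
contact_force: [0.6, -0.1, -0.7]
grip_width: 0.0343
grasp_force: 0.0
```

```bash
python3 - <<'E'
from fitw import *
s=sense();p=cam('wrist');T=T_tool(s);print(s['time'],s['position'],s['contact_force'])
S=np.array([.5094,-.0152])
for z,r in ((.088,.0485),(.118,.023),(.131,.009)): print(z,np.round(circ(rect(p,S,z),r,S,.06,4000,sr=.006),4))
z0=.112;uv=proj(p,[*S,z0]).astype(int);off=(uv[0]-80,uv[1]-80);print(uv)
# tab: end of the washer; its top is a bright blob: predicted position vs. seen
a=np.radians(36);print('tab top px pred',proj(p,[S[0]+.028*np.cos(a),S[1]+.028*np.sin(a),.150]))
for q in ('top','scene'):
    t=cam(q)
    for d in cut_out(t,'washer'): 
        v,u=np.nonzero(d['mask']);print(q,round(d['confidence'],2),d['box'],ray(t,u.mean(),v.mean(),.118).round(3))
for d in cut_out(p,'washer') if 0 else cut_out(t,'lap'): print('lap',d['confidence'],d['box'])
E
```

```text
20.9 [0.58211603 0.03714422 0.18329165] [ 0.61043199 -0.09065019 -0.68627811]
0.088 [ 5.11526e+01  4.80000e-02  5.09400e-01 -1.52000e-02]
0.118 [ 2.48931e+01  2.25000e-02  5.08900e-01 -1.52000e-02]
0.131 [ 2.51817e+01  9.00000e-03  5.09400e-01 -1.42000e-02]
[279  68]
tab top px pred [279.7930219  117.79389376]
top 0.66 [315.8, 241.6, 27.7, 26.9] [ 0.421 -0.139  0.118]
top 0.64 [260.9, 199.7, 20.4, 25.5] [ 0.514 -0.011  0.118]
top 0.53 [282.4, 150.2, 21.2, 22.7] [ 0.631 -0.055  0.118]
top 0.5 [341.6, 202.1, 14.6, 22.7] [ 0.515 -0.183  0.118]
scene 0.69 [260.7, 245.2, 23.5, 16.8] [ 0.298 -0.286  0.118]
scene 0.6 [307.8, 232.6, 17.5, 21.1] [ 0.392 -0.327  0.118]
scene 0.53 [297.7, 207.7, 18.5, 12.4] [ 0.482 -0.212  0.118]
lap 0.93 [247.7, 194.0, 34.5, 19.0]
lap 0.68 [334.4, 225.7, 15.7, 8.5]
```

```bash
python3 - <<'E'
from h import *
p=cam('wrist');S=np.array([.5094,-.0152]);a=np.radians(36);c=S+.028*np.array([np.cos(a),np.sin(a)])
M=cv2.cvtColor(rect(p,c,.150,.02,2000),cv2.COLOR_BGR2GRAY)
print(M[::3,::3])
import cv2
print([(d['confidence'],d['box']) for d in cut_out(p,'washer_tab')])
n=lambda r:circ(rect(p,S,.118),.023,S,.06,4000,sr=.006)
E
```

```text
[[131 133 134 132 131 130 129 132 131 131 130 132 145 170 187 196 194 180
  158 150 146 143 141 142 140 151 163]
 [132 133 132 131 131 131 131 130 131 131 144 177 200 182 163 141 126 130
  137 145 153 156 160 161 161 155 150]
 [132 132 131 132 130 130 131 131 142 173 197 174 137 121 131 148 162 163
  145 128 109 104  92  91  97  96 111]
 [131 132 131 131 131 131 134 170 197 177 139 122 138 162 164 131  91  77
   73  76  75  75  76  76  76  74  76]
 [130 131 131 131 129 137 185 183 139 120 138 162 158 108  75  75  76  76
   75  75  76  76  76  75  75  76  75]
 [130 130 131 130 142 186 175 120 131 157 156 104  74  75  75  75  77  76
   77  76  76  75  77  75  76  76  77]
 [130 130 130 152 190 165 120 139 169 132  73  75  75  75  76  75  76  76
   76  75  75  77  76  79  78  75  76]
 [132 130 157 195 155 119 142 165 101  75  75  74  76  76  75  76  75  81
  101 132 156 166 171 175 174 163 151]
 [131 148 190 145 118 147 158  90  75  74  75  74  78  76  78 107 144 175
  189 187 186 190 192 189 190 191 191]
 [137 186 158 119 148 152  83  75  74  74  75  77 117 140 139 185 189 190
  187 187
[... 1288 characters left out ...]
75 156 191 189 190 192 195 191 190 190 124 120 119 118 119
  121 120 159 170 171 171 169 165 164]
 [ 75  76  76  80 179 190 190 194 194 191 194 198 183 125 118 117 120 121
  120 118 156 171 168 165 163 165 168]
 [ 77  76  76  87 187 189 195 194 191 193 198 196 175 164 128 120 122 120
  118 120 117 133 164 162 157 156 164]
 [ 75  76  75 101 184 195 194 191 195 193 196 187 168 170 130 119 118 117
  119 111  86 119 169 156 158 152 145]
 [ 77  76  76 115 193 192 190 191 197 195 195 179 173 172 129 117 118 119
  117  92  87  93 160 168 157 146 139]
 [ 76  78  76 119 193 176 132  91 103 156 192 178 174 172 130 118 119 117
  106  94  90  99 182 175 166 148 128]]
[(0.63, [130.8, 147.5, 50.3, 55.7])]
```

The tab top sits where a level, homed washer should put it, to within about 1 mm. Handing in.

```bash
python3 -c "
from h import *
print(env.hand_in()); print(sense()['time'])"
```

```text
the job is handed in; nothing more can be done
None
the job is handed in; nothing more can be done
```

The lap is flush over its studs and the steel washer is home under the spindle head, by my camera and force checks at about 21 s; I handed the job in with the gripper clear, the hand-in call gave no verdict, and one picture I viewed (960 x 480) broke the 800 x 600 limit.

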